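# Release and hold the lid of the plate exposure unit

## Task

The exposure is over. On the UV exposure unit press the red key to stop the lamp, then the blue key to vent the vacuum, one key at a time and each let up again, and then push the yellow catch at the front down so that the lid springs ajar. Raise the lid, most easily by its black tab, to half open, 45 degrees, so that the plate can be taken out, and finish with the fingers still holding it there: it has no stay and falls shut. Leave the green and white keys and the other things on the bench alone.

Things in the scene. Friction and masses are not known exactly. Their poses are not given: they have to be found in the camera images.
- uv_unit: UV plate exposure unit: white metal box 212 x 380 mm, fixed to the bench. Origin at bench height under the lid's middle; x to its back, y left, z up. Front face at x -100 mm. Grey lid with amber window over y -129 to +129 mm, top at z 103 shut. Right of it (y -244 to -130) a flat console, top at z 89, with a 2 x 2 block of keys near the front
- lid (a joint): lid angle, rad: 0 shut, 0.785 = 45 degrees, stop at 1.65. Hinged along its back edge. The catch keeps it below 0.03; once freed, two spring plungers lift it to about 0.12, where it stays. Above that nothing carries it: 0.45 to 0.75 kg, it falls back on the plungers if let go; 2 to 4 N up at the tab carries it
- lid_hinge (a point): point on the lid's hinge axis at mid-width; the axis runs along the unit's y at x +98 mm, z 87 mm in the unit's frame
- lid_tab (a point): middle of the free part of the black lift tab at the centre of the lid's front edge: a bar 24 mm wide (along y), 12 mm thick, standing 38 mm forward of the lid, nothing below it down to the bench. This point is 222 mm from the hinge axis, 12 mm behind the tab's end, at z 95 mm with the lid shut
- catch (a joint): angle of the sprung rocker catch, rad: 0 at rest (steel hook over a tongue on the lid's front edge), grows as its yellow thumb plate is pressed down, stop at 0.36; lets the lid go at about 0.25 (plate down about 7 mm, 3 to 8 N) and springs back when released
- catch_plate (a point): middle of the top of the catch's yellow thumb plate, in front of the unit, right of the tab: 32 mm (x) by 28 mm (y), top 67 mm above the bench, at x -135, y -82 mm in the unit's frame; pressed straight down
- key_red_top (a point): centre of the top of the round red spring key (stops the UV lamp): cap 26 mm across in a black bezel 44 mm across, top 105 mm above the bench; keys stand 50 mm apart, and which colour is where in the block varies
- key_red (a joint): travel of the red key in m: 0 up, 0.006 fully down (about 4 N); springs back
- key_blue_top (a point): centre of the top of the round blue spring key (vents the vacuum): cap 26 mm across in a black bezel 44 mm across, top 105 mm above the bench; keys stand 50 mm apart, and which colour is where in the block varies
- key_blue (a joint): travel of the blue key in m: 0 up, 0.006 fully down (about 4 N); springs back
- key_green_top (a point): centre of the top of the round green spring key (starts the lamp; not to be pressed): cap 26 mm across in a black bezel 44 mm across, top 105 mm above the bench; keys stand 50 mm apart, and which colour is where in the block varies
- key_green (a joint): travel of the green key in m: 0 up, 0.006 fully down (about 4 N); springs back
- key_white_top (a point): centre of the top of the round white spring key (starts the vacuum pump; not to be pressed): cap 26 mm across in a black bezel 44 mm across, top 105 mm above the bench; keys stand 50 mm apart, and which colour is where in the block varies
- key_white (a joint): travel of the white key in m: 0 up, 0.006 fully down (about 4 N); springs back
- ink_tin_grey: round ink tin with a grey lid, 66 mm across, 42 mm high, origin under its centre; bystander
- ink_tin_blue: round ink tin with a blue lid, 66 mm across, 42 mm high, origin under its centre; bystander
- masking_tape: roll of masking tape lying flat, 100 mm across, 25 mm high, origin under its centre; bystander
- bench_brush: small black bench brush lying flat, 29 x 140 x 18 mm, long along its own y, origin under its centre; bystander

How it is judged:
On the way, in this order (a step that is already met when the one before it is completed fails the run):
1. the red key is pressed down with the blue key up (value of joint key_red above 0.004 m and value of joint key_blue below 0.002 m), for 0.1 s.
2. then the blue key is pressed down with the red key up again (value of joint key_blue above 0.004 m and value of joint key_red below 0.002 m), for 0.1 s.
3. then, with both keys up, the catch is released and the lid stands ajar (value of joint lid above 0.07 rad and value of joint each of key_red, key_blue below 0.002 m), for 0.1 s.
At the end, for the whole second after the job is handed in: the lid is held still by the gripper's fingers at 45 degrees, give or take 7; the catch and all four keys are released (value of joint lid between 0.663 and 0.908 rad and velocity of joint lid between -0.1 and 0.1 rad/s and contact force between the fingers and uv_unit above 0.5 N and value of joint catch below 0.1 rad and value of joint each of key_red, key_blue, key_green, key_white below 0.002 m); the arm keeps its last pose, push and grip.
It fails at once if the green or the white key is pressed (value of joint any of key_green, key_white above 0.003 m).
It fails at once if red and blue keys are down together (value of joint each of key_red, key_blue above 0.003 m).
It fails at once if a tin, the tape or the brush is moved more than 20 mm (distance of any of ink_tin_grey, ink_tin_blue, masking_tape, bench_brush from where it was at the start of the episode above 0.02 m).
It also fails if it takes over 51 s, if anything falls off the work surface, if the arm or the gripper's body presses on something with over 40 N, if the wrist force passes 120 N, or if a joint passes its speed limit or range.

## Robot

A 6-joint arm with a two-finger parallel gripper is mounted at the origin on a cart in front of the work surface, level with it; the furniture and walls round the work are solid. World frame = base frame: x ahead of the robot, y to its left, z up, the work surface at z = 0. Lengths are in m, angles in rad, forces in N, time in s.
With the tool pointing down it reaches from about 0.375 to 0.9 m from the base axis. Payload 3.1 kg.
Tool frame: the origin (TCP) lies midway between the tips of the shut fingers; the grasp point (between the pads) lies 19 mm behind it; z points along the fingers, y is the line along which they close (so a half turn about z gives the same grasp; the last joint's range is limited). The gripper opens to 85 mm and grips with 20 to 120 N. Pads are 22 mm wide; open, the fingers measure 114 mm over their backs; the gripper's body (76 mm by 85 mm) begins 54 mm behind the grasp point. The pads swing forward as they close: fully open they stand 13 mm farther back than shut.
Start: joints at [-1.29, 0.527, 1.433, -0, 1.181, -0.178], TCP at [0.277, -0.56, 0.231] pointing down, gripper open.
Joint ranges: [-3.08, 3.08], [-0.75, 2.2], [0.22, 2.44], [-1.43, 4.57], [0, 2.65], [-2.85, 2.85]. Speed limits (rad/s): [2.79, 2.79, 3.14, 3.14, 3.14, 3.14].

## Interface

Orientations are given as a unit quaternion [x, y, z, w].
In Python, from station import manip gives the robot as it stands.
- The arm moves only by the tool drive_tool, never from a script. Its argument "motion" is a list that holds one entry, the list of rows, each a list of 5 numbers: the finger opening in mm, from 0 to 85.4, then the shift along the tool's x, y, z in units of 30 mm (1.0 is 30 mm), then the turn about the tool's z in units of 8 degrees (1.0 is 8 degrees). In form: [[[fingers, x, y, z, yaw], ...]]. A call has 1 to 10 rows; each row is the pose to reach, as a shift and turn from the pose commanded when the call began, along the tool's axes at that moment; what a row does not reach only later rows make up. A row lasts 1/10 s, in which the tool goes at most 50 mm and 8.59 degrees, less where a joint would pass 70% of its speed; a pose out of reach is approached as far as the arm can. A call with a gripper value outside its range is refused whole. The fingers move at their own pace and stop on an object; "squeeze" is the grip in N (left out, the last holds). Time passes only in rows, so rows that repeat a pose let the fingers close. It gives the time, the measured TCP pose, the force, the opening and the grip force at its end, in the units of the state.
- manip.sense(): the state, without advancing time (a new reading comes with each control period).
- manip.snapshot(name): name is "side" or "top"; returns the picture (384x512x3 uint8, red, green, blue); there is no depth.
- manip.camera_model(name): a dict with "fov_y" (degrees; the focal length in pixels is half the picture's height over the tangent of half this angle, whatever the lens; pixels are square), "cx", "cy" (the principal point, pixels), "origin" and "orientation" of the camera in the world. Camera axes: x right, y up, looking along -z (the intrinsics and any distortion apply to the point x, -y, -z); pixel columns grow to the right and rows downward; lengths in m; the calibration is good to about 2 mm. A picture is of the moment at which its call begins. camera_model takes no time and is no camera call.
- manip.sign_off(): hands the job in; it is judged then, once.
The state is a dict: "t": time; "q": joint angles; "qd": joint speeds; "tau": joint torques, N m; "tcp_pos": TCP position; "tool_rot": TCP orientation; "force": force on the tool from outside, world axes, zero at the start; "ft_torque": the same for the moment, N m; "finger_gap": opening from 0.0 (shut) to 1.0 (fully open); "gripper_force": force on a finger pad.
Only numpy, scipy, OpenCV 4.12 (cv2) and the standard library are available. Lean on these libraries where they do the work, as an engineer would, in place of code of your own. Each camera call takes 0.05 s, during which the arm holds its last target. There are 200 camera calls.

## Working session

There is one attempt and no reset: what is moved stays moved. The work goes in short steps, Python scripts to look and compute and a tool call to move; the robot and the scene stay as the last step left them, time stands still between calls to the robot, and variables do not carry over. Pictures are saved under pics/ and viewed, at most 10 in all, crops included, and the job is handed in when it is done.

Besides the shell and the picture viewer there is one more tool, called as name(argument=value, ...), one argument or row to a line, values as JSON. drive_tool: Moves the arm, as the interface text tells. Its arguments: {"type":"object","properties":{"motion":{"type":"array","items":{"type":"array","items":{"type":"array","items":{"type":"number"}}}},"squeeze":{"type":"number"}},"required":["motion"]}

```bash
mkdir -p pics; ls
python3 - <<'E'
from station import manip
import cv2
for n in("top","side"):
    cv2.imwrite(f"pics/{n}0.png",manip.snapshot(n)[:,:,::-1]); print(n,manip.camera_model(n))
print(manip.sense())
E
```

```text
pics
top {'fov_y': 51.20463609807138, 'cx': 267.18490433077136, 'cy': 194.3722038548369, 'origin': array([0.45025699, 0.01438472, 1.27728713]), 'orientation': array([ 0.0366534 , -0.04674023, -0.69899095,  0.71265948])}
side {'fov_y': 50.928048665915114, 'cx': 254.8756424041975, 'cy': 185.79387551929392, 'origin': array([0.30741573, 0.97139092, 0.7292557 ]), 'orientation': array([-0.06931322,  0.46816239,  0.87413323, -0.10913635])}
{'t': 0.1, 'q': array([-1.29051293e+00,  5.28382945e-01,  1.43381328e+00, -1.60007606e-05,
        1.18141953e+00, -1.78501204e-01]), 'qd': array([ 0.00254917, -0.00106183, -0.00349963, -0.00052875, -0.00053681,
        0.00151779]), 'tau': array([-8.25899479e-04, -4.43305421e+01, -1.78586143e+01, -3.01074770e-04,
        3.86219457e-03, -3.63733321e-06]), 'tcp_pos': array([ 0.2766199 , -0.55970391,  0.23041306]), 'tool_rot': array([ 9.73803566e-01,  2.27388634e-01, -5.88457217e-05, -1.00986769e-03]), 'force': array([ 0.44581654,  1.11054207, -0.50009179]), 'ft_torque': array([0.01187428, 0.04681682, 0.01327638]), 'gripper_force': 0.0, 'finger_gap': 1.0029979398779953}
```

View pics/top0.png

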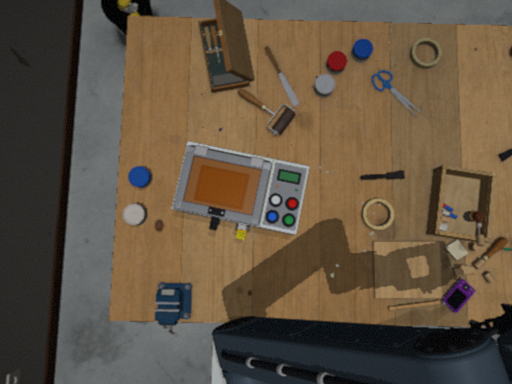

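View pics/side0.png

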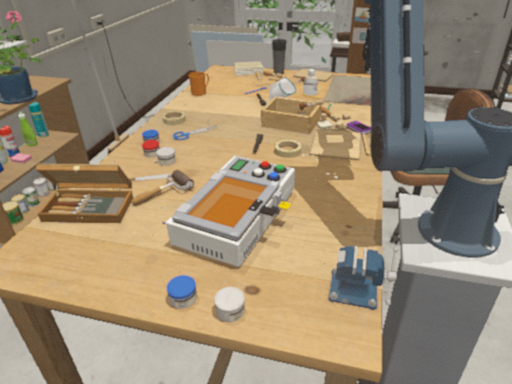

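The top view shows the unit with keys white (276,200), red (292,203), blue (272,216) and green (289,219), the catch at (241,233) and the tab at (215,220). In the side view the unit is in the middle, with the yellow catch at (285,205). Next I locate these by colour.

```bash
cat > h.py <<'E'
import numpy as np, cv2
from scipy.spatial.transform import Rotation as R
from station import manip
def ray(n,uv):
    c=manip.camera_model(n); f=192/np.tan(np.radians(c["fov_y"]/2))
    d=np.array([(uv[0]-c["cx"])/f,-(uv[1]-c["cy"])/f,-1.])
    return c["origin"],R.from_quat(c["orientation"]).apply(d)
def onz(n,uv,z):
    o,d=ray(n,uv); return o+d*(z-o[2])/d[2]
def pix(n,p):
    c=manip.camera_model(n); f=192/np.tan(np.radians(c["fov_y"]/2))
    q=R.from_quat(c["orientation"]).inv().apply(np.array(p)-c["origin"])
    return np.array([c["cx"]-f*q[0]/q[2], c["cy"]+f*q[1]/q[2]])
def blob(img,lo,hi,box):
    h=cv2.cvtColor(img,cv2.COLOR_RGB2HSV); m=cv2.inRange(h,np.array(lo),np.array(hi))
    k=np.zeros_like(m); x0,y0,x1,y1=box; k[y0:y1,x0:x1]=m[y0:y1,x0:x1]
    n,l,s,c=cv2.connectedComponentsWithStats(k)
    i=1+np.argmax(s[1:,4]); return c[i],s[i]
E
python3 - <<'E'
from h import *
C=dict(red=((0,150,80),(6,255,255),.105),blue=((100,130,80),(125,255,255),.105),green=((50,100,40),(85,255,255),.105),white=((0,0,190),(180,40,255),.105),yellow=((24,140,120),(34,255,255),.067))
B=dict(top=dict(red=(284,195,300,211),blue=(264,208,280,224),green=(281,211,297,228),white=(269,193,284,208),yellow=(232,222,252,242)),
 side=dict(red=(255,155,275,175),blue=(262,165,285,185),green=(270,160,292,178),white=(248,162,268,182),yellow=(272,195,298,215)))
for n in("top","side"):
    im=cv2.imread(f"pics/{n}0.png")[:,:,::-1].copy()
    for k,(lo,hi,z) in C.items():
        try:
            c,s=blob(im,lo,hi,B[n][k]); print(n,k,c.round(1),s,onz(n,c,z).round(4))
        except Exception as e: print(n,k,e)
a=cv2.imread("pics/top0.png")[130:250,160:320]; b=cv2.imread("pics/side0.png")[145:265,165:325]
cv2.imwrite("pics/crop0.png",np.vstack([cv2.resize(x,(400*1,300),interpolation=3) for x in(a,b)]))
E
```

```text
top red [291.9 202.9] [288 199   9   9  64] [ 0.5656 -0.0744  0.105 ]
top blue [272. 216.] [268 212   9   9  69] [ 0.5259 -0.0164  0.105 ]
top green [288.6 219.5] [284 215  10  10  81] [ 0.5165 -0.065   0.105 ]
top white [274.5 201.5] [274 201   2   2   2] [ 0.5687 -0.023   0.105 ]
top yellow [240.6 234.4] [236 230  11  10  83] [0.4713 0.0761 0.067 ]
side red [264.5 164.2] [261 162   8   6  38] [ 0.5619 -0.0588  0.105 ]
side blue [273.6 174.7] [270 172   8   6  40] [ 0.5217 -0.0063  0.105 ]
side green [279.7 167.4] [276 165   8   6  40] [ 0.513 -0.051  0.105]
side white [257.6 170.3] [254 168   8   6  39] [ 0.5735 -0.0194  0.105 ]
side yellow [284.3 204.8] [279 201  12   8  68] [0.4715 0.0813 0.067 ]
```

View pics/crop0.png

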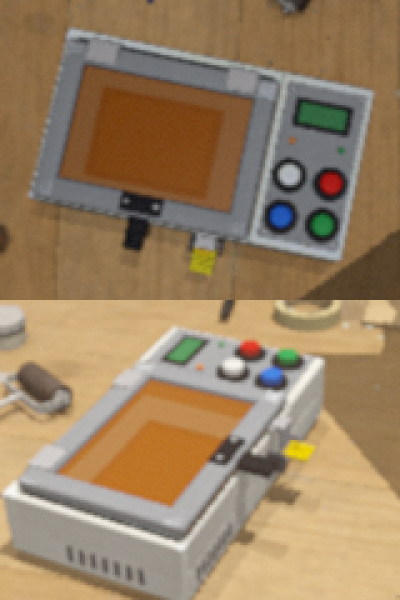

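Run:
```python
from h import *
from scipy.optimize import least_squares
T=dict(red=(291.9,202.9),blue=(272,216),green=(288.6,219.5),white=(275.7,200),yellow=(240.6,234.4))
S=dict(red=(264.5,164.2),blue=(273.6,174.7),green=(279.7,167.4),white=(257.6,170.3),yellow=(284.3,204.8))
for k in T:
    p=onz("top",T[k],.067 if k=="yellow" else .105); print(k,p.round(4),"side expect",pix("side",p).round(1),"seen",S[k], end=" ")
    r=least_squares(lambda x:np.r_[pix("top",x)-T[k],pix("side",x)-S[k]],p); print("tri",r.x.round(4),r.fun.round(1))
s=manip.sense(); p=s["tcp_pos"]; print("tcp pix",pix("top",p),pix("side",p))
# rigid fit on top view: unit pose x,y,th, key block centre bx,by
def pts(v):
    x,y,t,bx,by=v; c,s=np.cos(t),np.sin(t)
    loc=dict(red=(bx+.025,by-.025),white=(bx+.025,by+.025),blue=(bx-.025,by+.025),green=(bx-.025,by-.025),yellow=(-.135,-.082))
    return {k:np.array([x+c*a-s*b,y+s*a+c*b,.067 if k=="yellow" else .105]) for k,(a,b) in loc.items()}
def res(v,w): 
    P=pts(v); return np.concatenate([np.r_[pix("top",P[k])-T[k],w*(pix("side",P[k])-S[k])] for k in T]+[[0.02*(v[4]+.187)/.001]])
for w in(0,.5,1):
    r=least_squares(lambda v:res(v,w),[.6,.15,-.19,-.05,-.187]); print(w,r.x.round(4)); print(r.fun.round(1)); print({k:p.round(4) for k,p in pts(r.x).items()})
```

```text
red [ 0.5656 -0.0742  0.105 ] side expect [264.5 161.6] seen (264.5, 164.2) tri [ 0.5662 -0.075   0.0953] [ 0.   0.1 -0.1 -0. ]
blue [ 0.5259 -0.0164  0.105 ] side expect [273.  172.8] seen (273.6, 174.7) tri [ 0.5252 -0.0167  0.0982] [ 0.1  0.4 -0.4 -0. ]
green [ 0.5166 -0.0651  0.105 ] side expect [279.5 164.9] seen (279.7, 167.4) tri [ 0.5166 -0.0658  0.0958] [ 0.   0.2 -0.2 -0. ]
white [ 0.5732 -0.0264  0.105 ] side expect [258.2 169.2] seen (257.6, 170.3) tri [ 0.5745 -0.0264  0.1007] [-0.  -0.3  0.3  0. ]
yellow [0.4713 0.076  0.067 ] side expect [284.8 203.7] seen (284.3, 204.8) tri [0.4719 0.0763 0.0634] [-0.  -0.2  0.2  0. ]
tcp pix [483.67094076 314.22536567] [370.77098154  77.16033749]
0 [ 0.6191  0.1317 -0.1853 -0.0398 -0.1878]
[ 0.2  0.1  0.  -0.  -0.   0.2 -0.  -0.   0.1  0.2 -0.  -0.  -0.3 -0.4
  0.  -0.   0.   0.   0.  -0.  -0. ]
{'red': array([ 0.5653, -0.0747,  0.105 ]), 'white': array([ 0.5745, -0.0256,  0.105 ]), 'blue': array([ 0.5254, -0.0164,  0.105 ]), 'green': array([ 0.5162, -0.0655,  0.105 ]), 'yellow': array([0.4713, 0.076 , 0.067 ])}
0.5 [ 0.6193  0.1322 -0.1857 -0.0401 -0.1877]
[-0.1  0.2  0.1 -1.3 -0.2  0.2 -0.2 -0.9 -0.1  0.2 -0.  -1.2 -0.5 -0.4
  0.1 -0.5 -0.2 -0.1  0.2 -0.5 -0. ]
{'red': array([ 0.5651, -0.074 ,  0.105 ]), 'white': array([ 0.5743, -0.0249,  0.105 ]), 'blue': array([ 0.5252, -0.0157,  0.105 ]), 'green': array([ 0.516 , -0.0648,  0.105 ]), 'yellow': array([0.4714, 0.0765, 0.067 ])}
1 [ 0.6195  0.1331 -0.1865 -0.0408 -0.1872]
[-0.6  0.3  0.2 -2.3 -0.8  0.4 -0.4 -1.5 -0.7  0.4 -0.  -2.1 -1.1 -0.2
  0.2 -0.6 -0.5 -0.1  0.2 -0.8 -0. ]
{'red': array([ 0.5646, -0.0724,  0.105 ]), 'white': array([ 0.5739, -0.0233,  0.105 ]), 'blue': array([ 0.5248, -0.014 ,  0.105 ]), 'green': array([ 0.5155, -0.0632,  0.105 ]), 'yellow': array([0.4716, 0.0776, 0.067 ])}
```

```bash
cat >> h.py <<'E'
U=(.6191,.1317,-.1853)
def w(x,y,z,u=U):
    c,s=np.cos(u[2]),np.sin(u[2]); return np.array([u[0]+c*x-s*y,u[1]+s*x+c*y,z])
def go(p,u=U):
    s=manip.sense(); r=R.from_quat(s["tool_rot"]); X=r.as_matrix()[:,0]
    dy=np.degrees((u[2]-np.arctan2(X[1],X[0])+np.pi)%(2*np.pi)-np.pi)
    print("t",round(s["t"],2),"tcp",s["tcp_pos"].round(4),"F",s["force"].round(1),"gap",round(s["finger_gap"],2),"shift",(r.inv().apply(p-s["tcp_pos"])/.03).round(2),"yaw",round(-dy/8,2))
E
python3 -c "
from h import *
go(np.array([.5653,-.0747,.15]))
print(pix('top',w(-.124,0,.095)),pix('side',w(-.124,0,.095)))"
```

```text
t 0.1 tcp [ 0.2766 -0.5597  0.2304] F [ 0.4  1.1 -0.5] gap 1.0 shift [ 15.79 -10.23   2.71] yaw 4.61
[213.61717757 224.84712459] [269.27327016 210.97507644]
```

drive_tool(
  motion=[
    [[0, 15.79, -10.23, 1.5, 4.61], [0, 15.79, -10.23, 1.5, 4.61], [0, 15.79, -10.23, 1.5, 4.61], [0, 15.79, -10.23, 1.5, 4.61], [0, 15.79, -10.23, 1.5, 4.61], [0, 15.79, -10.23, 1.5, 4.61], [0, 15.79, -10.23, 1.5, 4.61], [0, 15.79, -10.23, 1.5, 4.61], [0, 15.79, -10.23, 1.5, 4.61], [0, 15.79, -10.23, 1.5, 4.61]],
  ],
  squeeze=20,
)

```text
t: 1.1
tcp_pos: [0.5307, -0.133, 0.1914]
tool_rot: [0.996, -0.092, -0.0, -0.0]
force: [1.0, 0.2, 0.1]
finger_gap: 0.002
gripper_force: 0.0
```

```bash
python3 -c "
from h import *
go(np.array([.5653,-.0747,.15]))"
```

```text
t 1.1 tcp [ 0.5307 -0.133   0.1914] F [1.  0.2 0.1] gap 0.0 shift [ 0.78 -2.12  1.38] yaw 0.0
```

drive_tool(
  motion=[
    [[0, 0.3, -1, 0.5, 0], [0, 0.3, -1, 0.5, 0], [0, 0.3, -1, 0.5, 0], [0, 0.3, -1, 0.5, 0], [0, 0.3, -1, 0.5, 0], [0, 0.3, -1, 0.5, 0]],
  ],
)

```text
t: 1.7
tcp_pos: [0.5443, -0.1085, 0.1773]
tool_rot: [0.996, -0.093, 0.0, 0.0]
force: [0.3, -0.4, -0.1]
finger_gap: 0.001
gripper_force: 0.0
```

```bash
python3 -c "
from h import *
go(np.array([.5653,-.0747,.15]))"
```

```text
t 1.7 tcp [ 0.5443 -0.1085  0.1773] F [ 0.3 -0.4 -0.1] gap 0.0 shift [ 0.48 -1.24  0.91] yaw -0.01
```

Settled; now over red at z ≈ 0.12, with a look to check the aim.

drive_tool(
  motion=[
    [[0, 0.48, -1.24, 0.9, 0], [0, 0.48, -1.24, 1.9, 0], [0, 0.48, -1.24, 1.9, 0], [0, 0.48, -1.24, 1.9, 0], [0, 0.48, -1.24, 1.9, 0]],
  ],
)

```text
t: 2.2
tcp_pos: [0.5662, -0.0743, 0.1212]
tool_rot: [0.996, -0.093, 0.001, 0.0]
force: [-0.8, -0.9, 0.6]
finger_gap: -0.001
gripper_force: 0.0
```

```bash
python3 -c "
from h import *
go(np.array([.5653,-.0747,.0995]))
a=manip.snapshot('top')[160:260,220:340,::-1];b=manip.snapshot('side')[115:215,210:330,::-1]
cv2.imwrite('pics/red.png',np.hstack([cv2.resize(x,(400,333),interpolation=3) for x in(a,b)]))"
```

```text
t 2.2 tcp [ 0.5662 -0.0743  0.1212] F [-0.8 -0.9  0.6] gap -0.0 shift [-0.03  0.02  0.72] yaw -0.01
```

View pics/red.png

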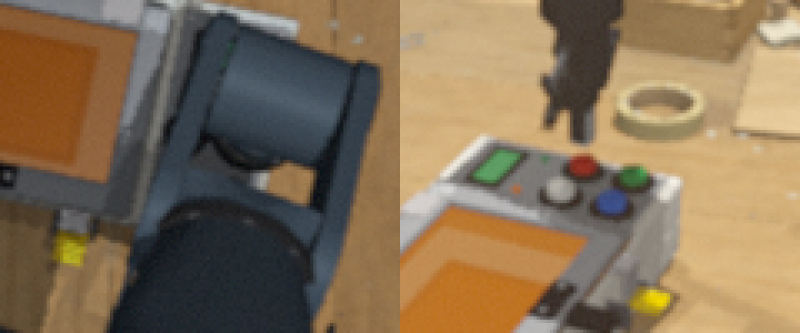

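The closed fingertips (crop 583,142) are right above the red key (583,165), so I press it.

drive_tool(
  motion=[
    [[0, -0.03, 0.02, 0.3, 0], [0, -0.03, 0.02, 0.55, 0], [0, -0.03, 0.02, 0.74, 0], [0, -0.03, 0.02, 0.74, 0], [0, -0.03, 0.02, 0.74, 0]],
  ],
)

```text
t: 2.8
tcp_pos: [0.5647, -0.074, 0.0989]
tool_rot: [0.996, -0.092, 0.0, 0.0]
force: [-1.7, 0.2, 11.1]
finger_gap: 0.002
gripper_force: 5.8
```

drive_tool(
  motion=[
    [[0, 0, 0, 0, 0], [0, 0, 0, 0, 0], [0, 0, 0, -0.7, 0], [0, 0, 0, -1, 0], [0, 0, 0, -1, 0], [0, 0, 0, -1, 0]],
  ],
)

```text
t: 3.4
tcp_pos: [0.5642, -0.0735, 0.1271]
tool_rot: [0.996, -0.092, -0.0, -0.0]
force: [0.2, 0.4, -0.2]
finger_gap: 0.002
gripper_force: 0.0
```

```bash
python3 -c "
from h import *
im=manip.snapshot('side'); cv2.imwrite('pics/s2.png',im[:,:,::-1])
print(blob(im,(0,150,80),(6,255,255),(255,155,275,175)))
go(np.array([.5254,-.0164,.125]))"
```

```text
(array([264.375, 164.575]), array([261, 162,   8,   6,  40], dtype=int32))
t 3.45 tcp [ 0.5639 -0.0734  0.1268] F [-0.  -0.7  0.7] gap 0.0 shift [-1.61 -1.63  0.06] yaw 0.0
```

Red is back up. On to blue.

drive_tool(
  motion=[
    [[0, -1.61, -1.63, 0, 0], [0, -1.61, -1.63, 0, 0], [0, -1.61, -1.63, 0, 0], [0, -1.61, -1.63, 0.2, 0], [0, -1.61, -1.63, 0.2, 0]],
  ],
)

```text
t: 3.95
tcp_pos: [0.5267, -0.0174, 0.1208]
tool_rot: [0.996, -0.092, 0.0, 0.0]
force: [-0.1, 0.4, -0.2]
finger_gap: -0.003
gripper_force: 0.0
```

```bash
python3 -c "
from h import *
go(np.array([.5254,-.0164,.099]))"
```

```text
t 3.95 tcp [ 0.5267 -0.0174  0.1208] F [-0.1  0.4 -0.2] gap -0.0 shift [-0.05 -0.02  0.73] yaw 0.0
```

drive_tool(
  motion=[
    [[0, -0.05, 0, 0.3, 0], [0, -0.05, 0, 0.55, 0], [0, -0.05, 0, 0.74, 0], [0, -0.05, 0, 0.74, 0], [0, -0.05, 0, 0.74, 0], [0, -0.05, 0, 0.74, 0], [0, -0.05, 0, 0.74, 0]],
  ],
)

```text
t: 4.65
tcp_pos: [0.5248, -0.017, 0.0995]
tool_rot: [0.996, -0.092, 0.0, 0.0]
force: [-0.1, -2.2, 4.1]
finger_gap: 0.002
gripper_force: 1.8
```

drive_tool(
  motion=[
    [[0, 0, 0, -0.7, 0], [0, 0, 0, -1, 0], [0, 0, 0, -1, 0], [0, 0, 0, -1, 0]],
  ],
)

```text
t: 5.05
tcp_pos: [0.5243, -0.0162, 0.1292]
tool_rot: [0.996, -0.092, -0.0, -0.0]
force: [0.1, -0.4, -0.1]
finger_gap: 0.0
gripper_force: 0.0
```

```bash
python3 -c "
from h import *
im=manip.snapshot('side')
print(blob(im,(100,130,80),(125,255,255),(262,165,285,185)))
go(w(-.139,-.082,.13))"
```

```text
(array([273.03030303, 175.27272727]), array([270, 173,   7,   6,  33], dtype=int32))
t 5.1 tcp [ 0.524  -0.0162  0.1289] F [0.3 0.8 0.6] gap -0.0 shift [-2.43 -2.7  -0.03] yaw 0.0
```

drive_tool(
  motion=[
    [[0, -2.5, -2.7, 0, 0], [0, -2.5, -2.7, 0, 0], [0, -2.5, -2.7, 0, 0], [0, -2.5, -2.7, 0, 0], [0, -2.5, -2.7, 1, 0], [0, -2.5, -2.7, 1.6, 0], [0, -2.5, -2.7, 1.6, 0]],
  ],
)

```text
t: 5.8
tcp_pos: [0.4657, 0.076, 0.0794]
tool_rot: [0.996, -0.093, -0.002, 0.0]
force: [-0.3, -0.6, 0.8]
finger_gap: -0.001
gripper_force: 0.0
```

```bash
python3 -c "
from h import *
go(w(-.141,-.082,.058))
a=manip.snapshot('side')[130:250,200:360,::-1]
cv2.imwrite('pics/catch.png',cv2.resize(a,(640,480),interpolation=3))"
```

```text
t 5.8 tcp [0.4657 0.076  0.0794] F [-0.3 -0.6  0.8] gap -0.0 shift [-0.02 -0.04  0.71] yaw -0.01
```

View pics/catch.png

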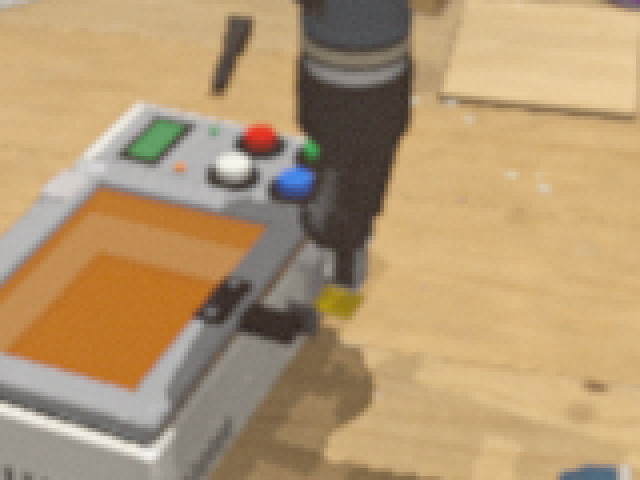

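The fingertips (crop 345,285) hover over the yellow plate (338,303), and all four keys are up. Pressing the catch.

drive_tool(
  motion=[
    [[0, 0, 0, 0.35, 0], [0, 0, 0, 0.55, 0], [0, 0, 0, 0.72, 0], [0, 0, 0, 0.74, 0], [0, 0, 0, 0.74, 0], [0, 0, 0, 0.74, 0], [0, 0, 0, 0.74, 0], [0, 0, 0, 0.74, 0]],
  ],
)

```text
t: 6.65
tcp_pos: [0.4642, 0.0769, 0.0602]
tool_rot: [0.996, -0.092, -0.001, 0.0]
force: [-4.6, 0.7, 10.0]
finger_gap: -0.006
gripper_force: 6.6
```

drive_tool(
  motion=[
    [[0, 0, 0, -1, 0], [0, -0.3, 0, -2, 0], [0, -0.3, 0, -2.4, 0], [0, -0.3, 0, -2.4, 0], [0, -0.3, 0, -2.4, 0]],
  ],
)

```text
t: 7.15
tcp_pos: [0.4572, 0.0785, 0.1313]
tool_rot: [0.996, -0.092, 0.001, 0.0]
force: [-0.8, -0.6, -1.4]
finger_gap: 0.002
gripper_force: 0.0
```

```bash
python3 -c "
from h import *
go(w(-.126,0,.16))
a=manip.snapshot('side')[130:280,160:360,::-1]
cv2.imwrite('pics/ajar.png',cv2.resize(a,(640,480),interpolation=3))"
```

```text
t 7.15 tcp [0.4572 0.0785 0.1313] F [-0.8 -0.6 -1.4] gap 0.0 shift [ 0.78 -2.74 -0.95] yaw 0.0
```

View pics/ajar.png

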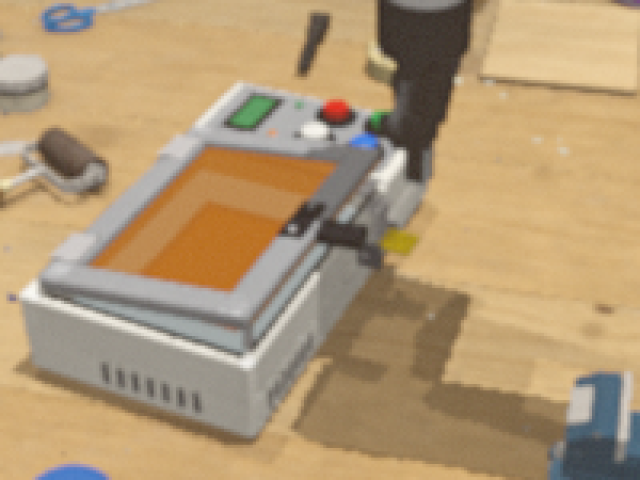

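The lid stands ajar with the tab at crop (345,233), and the catch is free. Now open above the tab.

drive_tool(
  motion=[
    [[0, 0.2, -0.5, -1.2, 0], [50, 0.7, -2, -1.2, 0], [50, 0.8, -2.74, -1.2, 0], [50, 0.8, -2.74, -1.2, 0], [50, 0.8, -2.74, -1.2, 0], [50, 0.8, -2.74, -1.2, 0]],
  ],
)

```text
t: 7.8
tcp_pos: [0.4944, 0.1542, 0.1662]
tool_rot: [0.996, -0.093, -0.001, 0.0]
force: [-0.1, -0.1, 0.2]
finger_gap: 0.585
gripper_force: 0.0
```

```bash
python3 -c "
from h import *
go(w(-.126,0,.106))"
```

```text
t 7.8 tcp [0.4944 0.1542 0.1662] F [-0.1 -0.1  0.2] gap 0.59 shift [ 0.03 -0.03  2.01] yaw -0.0
```

drive_tool(
  motion=[
    [[50, 0, 0, 0.7, 0], [50, 0, 0, 1.4, 0], [50, 0, 0, 2, 0], [50, 0, 0, 2, 0], [50, 0, 0, 2, 0]],
  ],
)

```text
t: 8.3
tcp_pos: [0.4951, 0.1542, 0.107]
tool_rot: [0.996, -0.093, -0.001, 0.0]
force: [-0.6, -0.0, 0.6]
finger_gap: 0.588
gripper_force: 0.0
```

```bash
python3 -c "
from h import *
go(w(-.126,0,.106))
a=manip.snapshot('side')[130:280,160:360,::-1]
cv2.imwrite('pics/grasp.png',cv2.resize(a,(640,480),interpolation=3))"
```

```text
t 8.3 tcp [0.4951 0.1542 0.107 ] F [-0.6 -0.   0.6] gap 0.59 shift [-0.   -0.02  0.03] yaw -0.01
```

View pics/grasp.png

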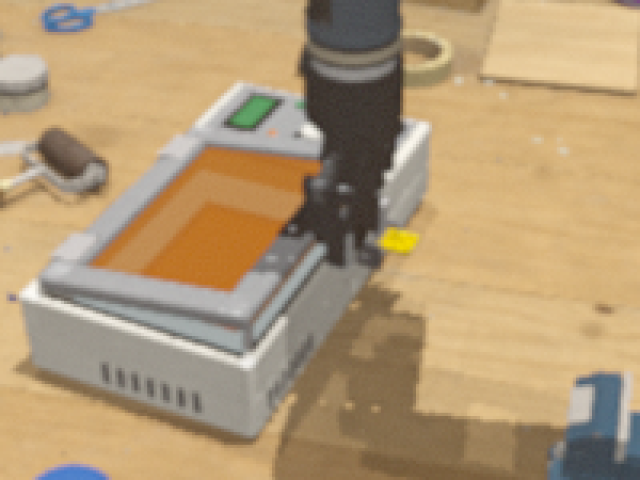

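The fingers straddle the tab around crop (345,240). Close.

drive_tool(
  motion=[
    [[0, 0, 0, 0, 0], [0, 0, 0, 0, 0], [0, 0, 0, 0, 0], [0, 0, 0, 0, 0], [0, 0, 0, 0, 0], [0, 0, 0, 0, 0]],
  ],
  squeeze=25,
)

```text
t: 8.95
tcp_pos: [0.4962, 0.1554, 0.1076]
tool_rot: [0.996, -0.092, 0.001, -0.0]
force: [0.2, 2.7, 3.0]
finger_gap: 0.273
gripper_force: 29.9
```

```bash
python3 -c "
from h import *
s=manip.sense(); go(w(-.126,0,.106)); c,q=np.cos(U[2]),np.sin(U[2])
d=s['tcp_pos'][:2]-U[:2]; x=c*d[0]+q*d[1]; 
# contact point on tab at radius r, phi=.156
r=(.098-x)/np.cos(.156); print('r',r)
for th in(.2,.3,.4,.5,.6,.66,.72):
    f=th+.036; print(th,[round(v/.03,2) for v in(.098-r*np.cos(f)-x, -(r*np.sin(f)-r*np.sin(.156)))])"
```

```text
t 8.95 tcp [0.4962 0.1554 0.1076] F [0.2 2.7 3. ] gap 0.27 shift [-0.03  0.02  0.05] yaw 0.0
r 0.22594267948696303
0.2 [np.float64(0.12), np.float64(-0.59)]
0.3 [np.float64(0.33), np.float64(-1.31)]
0.4 [np.float64(0.61), np.float64(-2.01)]
0.5 [np.float64(0.96), np.float64(-2.68)]
0.6 [np.float64(1.38), np.float64(-3.3)]
0.66 [np.float64(1.66), np.float64(-3.66)]
0.72 [np.float64(1.96), np.float64(-4.0)]
```

Gap 0.27 ≈ 23 mm, so the tab is gripped. Raise along the arc in stages.

drive_tool(
  motion=[
    [[0, 0.05, 0, -0.3, 0], [0, 0.12, 0, -0.6, 0], [0, 0.22, 0, -0.95, 0], [0, 0.33, 0, -1.31, 0], [0, 0.46, 0, -1.66, 0], [0, 0.61, 0, -2, 0], [0, 0.61, 0, -2, 0], [0, 0.61, 0, -2, 0]],
  ],
)

```text
t: 9.75
tcp_pos: [0.514, 0.152, 0.1669]
tool_rot: [0.996, -0.092, 0.001, -0.0]
force: [2.3, 4.2, -4.0]
finger_gap: 0.274
gripper_force: 28.6
```

```bash
python3 -c "
from h import *
go(w(-.126,0,.106))
a=manip.snapshot('side')[100:280,140:360,::-1]
cv2.imwrite('pics/lift.png',cv2.resize(a,(660,540),interpolation=3))"
```

```text
t 9.75 tcp [0.514  0.152  0.1669] F [ 2.3  4.2 -4. ] gap 0.27 shift [-0.63  0.02  2.03] yaw 0.0
```

View pics/lift.png

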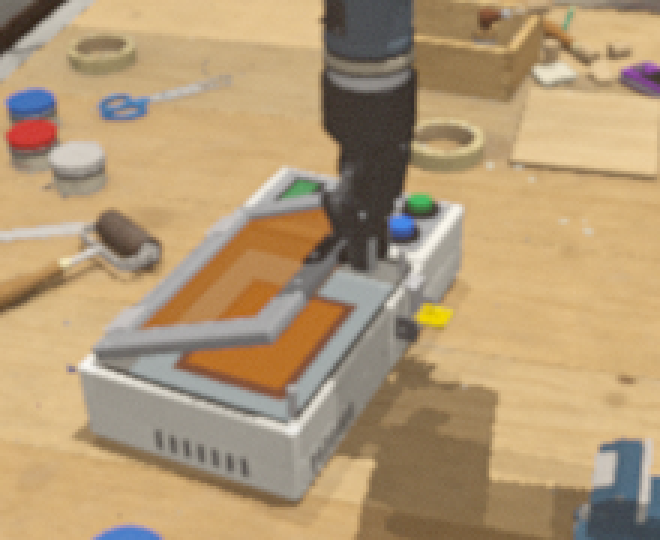

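The lid is following the tab, with the front edge up near crop (280,330). Continue to about 0.72 rad.

drive_tool(
  motion=[
    [[0, 0.17, 0, -0.35, 0], [0, 0.35, 0, -0.68, 0], [0, 0.55, 0, -1, 0], [0, 0.77, 0, -1.3, 0], [0, 1.05, 0, -1.66, 0], [0, 1.35, 0, -2, 0], [0, 1.35, 0, -2, 0], [0, 1.35, 0, -2, 0], [0, 1.35, 0, -2, 0]],
  ],
)

```text
t: 10.7
tcp_pos: [0.5526, 0.1447, 0.226]
tool_rot: [0.996, -0.092, -0.001, -0.0]
force: [2.6, 4.4, -4.5]
finger_gap: 0.272
gripper_force: 28.0
```

```bash
python3 -c "
from h import *
go(w(-.126,0,.106)); print(manip.sense()['gripper_force'])
a=manip.snapshot('side')[100:280,140:360,::-1]
cv2.imwrite('pics/lift2.png',cv2.resize(a,(660,540),interpolation=3))
s=manip.sense(); c,q=np.cos(U[2]),np.sin(U[2]); d=s['tcp_pos'][:2]-U[:2]; x=c*d[0]+q*d[1]
z=.1225+s['tcp_pos'][2]-.1076
print('theta',np.arctan2(z-.087,.098-x)-.036,'r',np.hypot(z-.087,.098-x),s['force'])"
```

```text
t 10.7 tcp [0.5526 0.1447 0.226 ] F [ 2.6  4.4 -4.5] gap 0.27 shift [-1.94  0.02  4.  ] yaw 0.0
27.987606525421143
theta 0.7126112947573422 r 0.22616312114312367 [ 2.50084338  4.17339849 -3.47732219]
```

View pics/lift2.png

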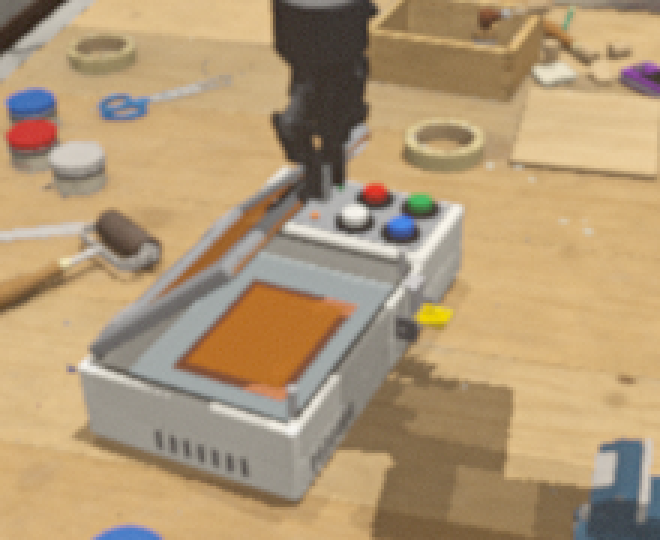

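The lid is held at about 0.71 rad, with the grip at crop (320,190), all keys up and the catch at rest. A small nudge adds margin.

drive_tool(
  motion=[
    [[0, 0.1, 0, -0.1, 0], [0, 0.2, 0, -0.2, 0], [0, 0.2, 0, -0.2, 0], [0, 0.2, 0, -0.2, 0], [0, 0.2, 0, -0.2, 0], [0, 0.2, 0, -0.2, 0], [0, 0.2, 0, -0.2, 0], [0, 0.2, 0, -0.2, 0]],
  ],
)

```text
t: 11.55
tcp_pos: [0.5578, 0.1437, 0.2315]
tool_rot: [0.996, -0.092, -0.002, -0.0]
force: [2.5, 4.9, -4.4]
finger_gap: 0.274
gripper_force: 27.8
```

```bash
python3 -c "
from h import *
s=manip.sense(); c,q=np.cos(U[2]),np.sin(U[2]); d=s['tcp_pos'][:2]-U[:2]; x=c*d[0]+q*d[1]
z=.1225+s['tcp_pos'][2]-.1076
print('theta',np.arctan2(z-.087,.098-x)-.036,'r',np.hypot(z-.087,.098-x),s['force'],s['gripper_force'])
# free corner of lid (left front, top), predicted side pixel per angle
im=manip.snapshot('side'); cv2.imwrite('pics/fin.png',im[:,:,::-1])
for th in(.6,.74,.9):
    print(th,[pix('side',w(.098-.196*np.cos(th)+-.012*0,y,.087+.196*np.sin(th)+.012*np.cos(th))).round(0) for y in(.129,0)])
print(manip.sense()['qd'].round(3))"
```

```text
theta 0.745855568856654 r 0.22618598429164674 [ 2.5421204   4.92336165 -4.36568678] 27.823680639266968
0.6 [array([222., 196.]), array([247., 169.])]
0.74 [array([215., 187.]), array([241., 161.])]
0.9 [array([205., 177.]), array([232., 152.])]
[ 0.001 -0.001 -0.001 -0.001  0.002 -0.001]
```

```bash
python3 -c "
from station import manip
print(manip.sign_off())"
```

```text
the job is handed in; nothing more can be done
None
```

The job is handed in at about 11.6 s of the 51 s allowed: I pressed and released the red and then the blue key and pushed the catch down. The fingers now hold the lid by its tab at about 0.75 rad (43°, worked out from the tool position); sign-off returned no verdict.

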